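Run a setting master along the fence to the gauge anvil

ROBOT

A 6-joint arm with a two-finger parallel gripper is mounted at the origin on the work surface. World frame = base frame: x ahead of the robot, y to its left, z up, the work surface at z = 0. Lengths are in m, angles in rad, forces in N, time in s.
With the tool pointing down it reaches from about 0.35 to 0.875 m from the base axis. Payload 15.5 kg.
Tool frame: the origin (TCP) lies at the very end of the fingers, on their centre line; the grasp point (between the pads) lies 19 mm behind it; z points along the fingers, y is the direction in which the jaws open and shut (so a half turn about z gives the same grasp; the last joint's range is limited). The gripper opens to 85 mm and grips with 20 to 120 N. Pads are 22 mm wide; open, the fingers measure 114 mm over their backs; the gripper's body (76 mm by 85 mm) begins 54 mm behind the grasp point. The pads swing forward as they close: fully open they stand 13 mm farther back than shut.
Start: joints at [1.143, 0.494, 1.345, -0, 1.302, -0.096], TCP at [0.204, 0.591, 0.231] pointing down, gripper open.
Joint ranges: [-2.91, 2.91], [-0.82, 2.16], [0.22, 2.67], [-1.22, 4.37], [0.12, 2.79], [-3.08, 3.08]. Speed limits (rad/s): [1.89, 1.89, 2.57, 3.01, 3.01, 3.01].

INTERFACE

Orientations are given as a unit quaternion [w, x, y, z].
In Python, from workcell import r gives the robot as it stands.
- The arm moves only by the tool move_arm, never from a script. Its argument "plan" is one flat list of numbers, 7 for each row, row after row: the turn, a rotation vector about the world's x, y, z in rad, then the shift along the world's x, y, z in cm, then the closure, from -1 (fully open) to 1 (shut). In form: [wx, wy, wz, x, y, z, gripper, wx, wy, wz, x, y, z, gripper, ...]. A call has 1 to 10 rows; each row is the pose to reach, as a shift and turn from the pose commanded when the call began; what a row does not reach only later rows make up. A row lasts 1/12 s, in which the tool goes at most 41.7 mm and 7.16 degrees, less where a joint would pass 70% of its speed; a pose out of reach is approached as far as the arm can. A call with a gripper value outside its range is refused whole. The fingers move at their own pace and stop on an object; the grip force is fixed at half the most. Time passes only in rows, so rows that repeat a pose let the fingers close. It gives the time, the measured TCP pose, the force and the opening at its end, in the units of the state.
- r.state(): the state, without advancing time (a new reading comes with each control period).
- r.capture(name): name is "side" or "top" or "wrist"; returns the picture (400x640x3 uint8, red, green, blue); there is no depth.
- r.camera_params(name): a dict with "camera_matrix" (3x3 intrinsics, pixels), "R" (3x3) and "t" (3): a world point X has camera coordinates R X + t; the wrist camera has in their place "mount" (4x4, takes a point from camera to tool coordinates, whose origin is the TCP and whose axes are the flange's). Camera axes: x right, y down, z forward; pixel columns grow to the right and rows downward; lengths in m; the calibration is good to about 2 mm. A picture is of the moment at which its call begins: read the wrist's pose just before it. camera_params takes no time and is no camera call.
- r.finish_job(): hands the job in, once; it reports no verdict.
Trained networks look in the newest picture that a camera, given by its name, has taken for a name from the list of things; names that differ only in an ending like _2 or _b are one class to them, and where a whole thing is asked for, a point or a joint stands for the part that bears it (a point fixed in the world has none). Each returns a list of dicts, best first, with "p" (0 to 1); they miss things now and then, are a little off and sometimes report something else, mostly with a low value. They report only what shows in the picture. A call takes as long as a camera call.
- r.silhouettes(camera, label): "mask" (400x640 bool, what is visible of it) and "bbox" ([left, top, right, bottom] in pixels, round what is visible of it).
- r.mark_of(camera, label): "position" ([column, row] in pixels: a listed point, or the origin of a listed thing).
The state is a dict: "time": time; "qpos": joint angles; "qd": joint speeds; "tau": joint torques, N m; "tcp_pos": TCP position; "orientation": TCP orientation; "wrist_force": force on the tool from outside, world axes, zero at the start; "wrist_torque": the same for the moment, N m; "grip_width": finger opening in m.
Only numpy, scipy, OpenCV 4.12 (cv2) and the standard library are available. Lean on these libraries where they do the work, as an engineer would, in place of code of your own. Each camera call takes 0.05 s, during which the arm holds its last target.

TASK

Push the round setting master gently sideways up to the steel fence beside where it stands, then push it along the fence, always touching it, never lifted, until it meets the gauge head's anvil, and keep it pressed there with about 10 N for half a second. Never load the fence or the gauge head with more than 20 N. Then let go and leave the master standing against the fence and the gauge's pin; leave everything else where it is.

Things in the scene. Friction and masses are not known exactly. Their poses are not given: they have to be found in the camera images.
- master: the round setting master: a plain aluminium disc standing flat, 90 mm diameter, 45 mm high, about 0.75 kg (varies); too wide for most grippers, so it is pushed. Origin at the centre of its underside. Sliding it on the plate takes roughly 2 to 8 N. It stands on the plate, clear of the fence, near the plate's right-hand end (its -y end).
- plate: dark granite setting plate, fixed, 300 mm (its x) by 460 mm (its y) by 20 mm thick. Origin at the centre of its underside, so its top is 20 mm above the origin; z up. Its +x side carries the fence; its +y direction is the direction of travel towards the gauge head; its yaw differs by up to about 15 degrees from the world axes.
- fence: straight fixed steel bar on the plate, 440 mm long (along its y), 14 mm thick, 35 mm high above the plate. Origin on the plate's top at mid length of the face that looks to -x, the face the master runs along; axes as the plate's. A master that touches the fence has its centre 45 mm to the -x side of this origin's face.
- head: fixed black gauge head on the plate at the fence's +y end, 60 mm (x) by 70 mm (y), 62 mm high. Origin on the plate's top under the middle of its front face (which looks to -y, at the coming master), on the line that the centre of a master touching the fence follows; axes as the plate's.
- spindle (a point): point on the head's front face, 22 mm above the plate, where a steel spindle comes out to -y. It ends in a flat anvil, 28 mm wide, 26 mm high. The anvil's front stands 30 to 65 mm before this point, differently each time and not measured: find it by feel.
- anvil_line (a point): point on the spindle's axis 65 mm before the head's front face: the place nearest the coming master where the anvil's front can be. A thin feeler pin (8 mm diameter) stands 6 mm proud of the anvil and goes in under about 1 N; the anvil itself then yields on a buffer of about 6 N per mm (2 mm at 12 N), and is solid after 12 mm.
- ring: plain steel ring gauge, 44 mm outside, 20 mm high, standing flat on the plate near its robot-side edge, loose, not to be disturbed. Origin at the middle of its underside.
- collet: small steel collet, 32 mm across, 40 mm high, standing on the plate near its robot-side edge, loose, not to be disturbed. Origin at the middle of its underside.
- holder_a: steel tool holder with flange, 62 mm across, 92 mm high, standing on the table to the left, loose, not to be disturbed. Origin at the middle of its underside.
- holder_b: a second identical steel tool holder, standing on the table to the left, loose, not to be disturbed. Origin at the middle of its underside.
- wrench: open-ended wrench, 170 mm long, lying on the table to the right, loose, not to be disturbed. Origin at its middle or grip, on its underside.
- driver: screwdriver, 190 mm long, lying on the table at the right, far side, loose, not to be disturbed. Origin at its middle or grip, on its underside.
- jar: small lidded jar, 56 mm across, 70 mm high, on the table at the left, far side, loose, not to be disturbed. Origin at the middle of its underside.

How it is judged:
On the way, in this order (a step that is already met when the one before it is completed fails the run):
1. the master touches the fence (within 4 mm) before it has travelled towards the gauge head (x of master in the frame of plate above 0.041 m and y of master in the frame of plate below -0.05 m), for 0.1 s.
2. the master, against the fence, is kept pressed on the anvil with 6 to 18 N for 0.3 s (x of master in the frame of plate above 0.041 m and contact force between master and head between 6 and 18 N), for 0.3 s.
At the end, for the whole second after the job is handed in: The master stands flat and at rest on the plate, within 4 mm of the fence, still touching the gauge head's feeler pin or anvil (over 0.25 N), after it has been pressed there with 6 to 18 N for 0.3 s (x of master in the frame of plate above 0.041 m and contact force between master and head above 0.25 N and y of master in the frame of plate above 0.03 m and angle between master's own z axis and vertical below 0.05 rad and linear speed of master below 0.01 m/s and z of master in the frame of plate below 0.024 m).
It fails at once if the fence is loaded with more than 20 N by anything (contact force between anything else and fence above 20 N).
It fails at once if the gauge head is loaded with more than 20 N by anything (contact force between anything else and head above 20 N).
It fails at once if on its way along the fence (past the right-hand part of the plate, its centre beyond 50 mm before the plate's middle) the master leaves the fence by more than 6 mm (y of master in the frame of plate above -0.05 m and x of master in the frame of plate below 0.039 m).
It fails at once if the master is lifted by more than 8 mm or tipped by more than 0.2 rad (z of master in the frame of plate above 0.028 m or angle between master's own z axis and vertical above 0.2 rad).
It fails at once if a bystander is moved by more than 15 mm (distance of any of ring, collet, holder_a, holder_b, wrench, driver, jar from where it was at the start of the episode above 0.015 m).
It also fails if it takes over 72 s, if anything falls off the work surface, if the arm or the gripper's body presses on something with over 40 N, if the wrist force passes 120 N, or if a joint passes its speed limit or range.

## Working session

There is one attempt and no reset: what is moved stays moved. The work goes in short steps, Python scripts to look and compute and a tool call to move; the robot and the scene stay as the last step left them, time stands still between calls to the robot, and variables do not carry over. Pictures are saved under pics/ and viewed, and the job is handed in when it is done.

Besides the shell and the picture viewer there is one more tool, called as a command line: name --argument value ..., lists and objects as JSON in quotes. move_arm: Moves the arm, as the interface text tells. Its arguments: {"type":"object","properties":{"plan":{"type":"array","items":{"type":"number"}}},"required":["plan"]}

```bash
mkdir -p pics
cat > h.py <<'E'
import numpy as np, cv2
from workcell import r
def ray(cam,px):
    p=r.camera_params(cam);K=np.array(p["camera_matrix"]);R=np.array(p["R"]);t=np.array(p["t"])
    d=R.T@np.linalg.inv(K)@np.array([px[0],px[1],1.]);return -R.T@t,d
def onz(cam,px,z):
    c,d=ray(cam,px);return c+d*(z-c[2])/d[2]
def proj(cam,X):
    p=r.camera_params(cam);K=np.array(p["camera_matrix"]);x=K@(np.array(p["R"])@np.array(X)+np.array(p["t"]));return x[:2]/x[2]
def save(im,n): cv2.imwrite("pics/"+n,cv2.cvtColor(im,cv2.COLOR_RGB2BGR))
E
python3 - <<'E'
from h import *
for c in ["top","side"]:
    save(r.capture(c),c+"0.png")
    for n in ["master","plate","fence","head","spindle","anvil_line","ring","collet"]:
        try:
            m=r.mark_of(c,n); print(c,n,[(np.round(q["position"],1).tolist(),round(q["p"],2)) for q in m[:2]])
        except Exception as e: print(c,n,e)
    C,_=ray(c,(0,0));print(C)
print(r.state())
E
```

```text
top master [([370.7, 191.7], 0.97), ([455.9, 257.6], 0.42)]
top plate [([334.7, 189.4], 0.95)]
top fence [([329.4, 163.8], 0.76)]
top head [([284.5, 189.6], 0.95)]
top spindle [([287.5, 185.8], 0.7)]
top anvil_line [([307.6, 179.7], 0.64)]
top ring [([318.0, 221.4], 0.64)]
top collet [([298.2, 234.3], 0.66), ([327.9, 165.2], 0.5)]
[0.34190179 0.01320148 1.38278016]
side master [([376.3, 233.6], 0.85), ([498.9, 296.8], 0.61)]
side plate [([348.3, 212.1], 0.91), ([367.9, 188.8], 0.23)]
side fence [([368.9, 188.3], 0.68), ([348.7, 209.9], 0.65)]
side head [([316.9, 176.3], 0.96)]
side spindle [([314.8, 169.2], 0.58), ([376.5, 238.0], 0.48)]
side anvil_line [([329.2, 179.1], 0.93), ([346.8, 210.0], 0.55)]
side ring [([301.3, 211.6], 0.77)]
side collet [([276.4, 204.7], 0.63)]
[ 0.08705152 -0.50778774  0.7200966 ]
{'time': 0.9, 'qpos': array([ 1.14348065e+00,  4.93551662e-01,  1.34550778e+00, -8.94402707e-06,
        1.30249908e+00, -9.54900396e-02]), 'qd': array([-0.00111171,  0.0002788 , -0.00056586, -0.000625  , -0.00133928,
       -0.00010713]), 'tau': array([-1.54244372e-03, -8.82033420e+01, -3.84256089e+01, -1.22386332e-04,
        6.61956656e-04, -9.32412377e-06]), 'tcp_pos': array([0.20359909, 0.59090621, 0.2313044 ]), 'orientation': array([8.57494218e-06, 1.65151514e-01, 9.86268207e-01, 1.53678119e-05]), 'wrist_force': array([ 0.05637339, -1.3229227 ,  0.78824265]), 'wrist_torque': array([ 0.00097157,  0.0378167 , -0.01228724]), 'grip_width': 0.08557007884882747}
```

View pics/top0.png

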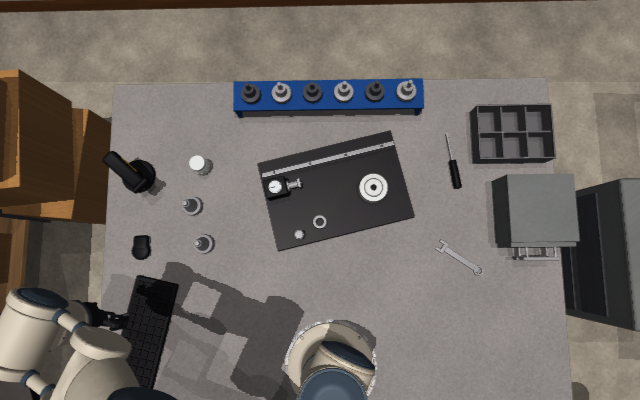

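View pics/side0.png

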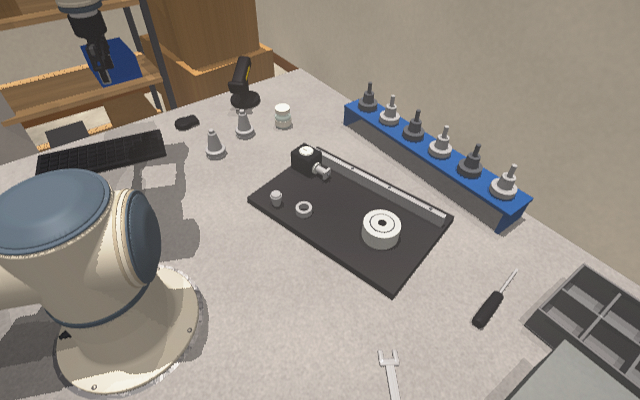

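Run:
```python
from h import *
from scipy.optimize import least_squares
im=r.capture("top")
S={}
for n in ["plate","fence","master","head"]:
    s=r.silhouettes("top",n); S[n]=s[0]; print(n,[(q["p"],q["bbox"]) for q in s])
def zpts(n,z):
    c,_=cv2.findContours(S[n]["mask"].astype(np.uint8),0,1); c=max(c,key=cv2.contourArea)
    return np.array([onz("top",p[0],z)[:2] for p in c])
# plate outline
P=zpts("plate",0.02); rect=cv2.minAreaRect(P.astype(np.float32)*1000); print("plate rect",rect); print(cv2.boxPoints(rect))
F=zpts("fence",0.055); rect=cv2.minAreaRect(F.astype(np.float32)*1000); print("fence rect",rect)
print(cv2.boxPoints(rect))
M=zpts("master",0.065); print("master",cv2.minEnclosingCircle(M.astype(np.float32)*1000), M.mean(0), cv2.fitEllipse(M.astype(np.float32)*1000))
big=cv2.resize(im[120:260,240:430],None,fx=4,fy=4,interpolation=cv2.INTER_CUBIC); save(big,"crop.png")
```

```text
plate [(0.72, [259.3, 133.0, 415.6, 247.7])]
fence [(0.68, [452.1, 158.8, 462.4, 188.8]), (0.58, [262.7, 141.0, 392.0, 181.2]), (0.34, [262.1, 177.2, 302.9, 201.6])]
master [(0.67, [357.4, 177.1, 388.1, 206.4])]
head [(0.96, [263.8, 180.0, 299.2, 200.9])]
plate rect ((565.2332153320312, -17.450347900390625), (304.1106872558594, 461.7969055175781), 13.360769271850586)
[[ 363.93695  172.06146]
 [ 470.64978 -277.2366 ]
 [ 766.5295  -206.96216]
 [ 659.81665  242.3359 ]]
fence rect ((606.1976928710938, -402.59027099609375), (89.84706115722656, 21.340700149536133), 8.329462051391602)
[[ 560.2023  -398.5403 ]
 [ 563.2938  -419.6559 ]
 [ 652.1931  -406.64023]
 [ 649.10156 -385.52463]]
master ((559.9647216796875, -139.59805297851562), 48.06612777709961) [ 0.56051244 -0.1386234 ] ((560.385498046875, -138.48487854003906), (87.32377624511719, 94.12545013427734), 52.70249557495117)
```

View pics/crop.png

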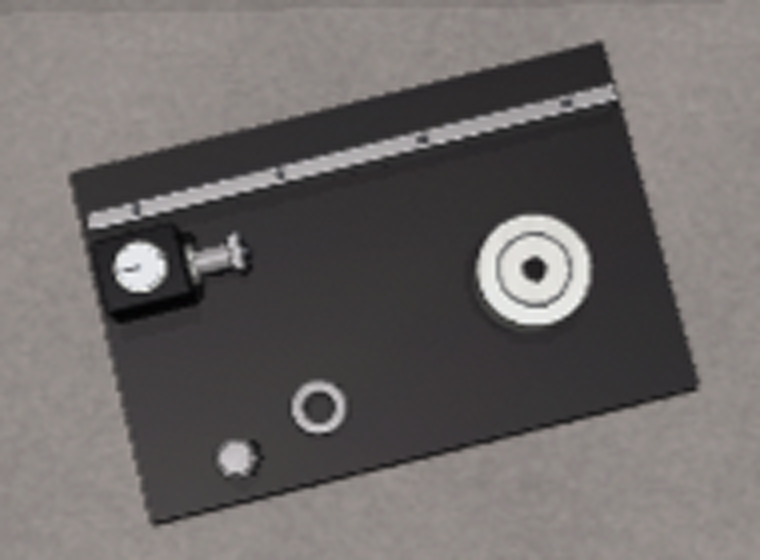

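move_arm --plan '[0, 0, -0.12, 1.3, -3.4, 0.5, 1, 0, 0, -0.24, 2.6, -6.8, 1, 1, 0, 0, -0.36, 3.9, -10.2, 1, 1, 0, 0, -0.48, 5.2, -13.6, 1, 1, 0, 0, -0.6, 6.5, -17, 1, 1, 0, 0, -0.72, 7.8, -20.4, 1, 1, 0, 0, -0.84, 9.1, -23.8, 1, 1, 0, 0, -0.96, 10.4, -27.2, 1, 1, 0, 0, -1.08, 11.7, -30.6, 1, 1, 0, 0, -1.2, 13, -34, 1, 1]'

```text
time: 1.98
tcp_pos: [0.3338, 0.2494, 0.2415]
orientation: [0.0, 0.695, 0.719, 0.0]
wrist_force: [1.0, 1.0, -0.3]
grip_width: 0.0001
```

move_arm --plan '[0, 0, -0.12, 1.3, -3.4, 0, 1, 0, 0, -0.24, 2.6, -6.8, 0, 1, 0, 0, -0.36, 3.9, -10.2, 0, 1, 0, 0, -0.48, 5.2, -13.6, 0, 1, 0, 0, -0.6, 6.5, -17, 0, 1, 0, 0, -0.72, 7.8, -20.4, 0, 1, 0, 0, -0.84, 9.1, -23.8, 0, 1, 0, 0, -0.96, 10.4, -27.2, 0, 1, 0, 0, -1.08, 11.7, -30.6, 0, 1, 0, 0, -1.2, 13, -34, 0, 1]'

```text
time: 2.82
tcp_pos: [0.4639, -0.0911, 0.2415]
orientation: [0.0, 0.98, 0.2, 0.0]
wrist_force: [1.5, 0.7, -1.1]
grip_width: -0.0002
```

```bash
cat >> h.py <<'E'
from scipy.spatial.transform import Rotation as Ro
def wcam(s):
    p=r.camera_params("wrist");q=s["orientation"];T=np.eye(4);T[:3,:3]=Ro.from_quat([q[1],q[2],q[3],q[0]]).as_matrix();T[:3,3]=s["tcp_pos"]
    return np.array(p["camera_matrix"]),T@np.array(p["mount"])
def wz(s,px,z):
    K,W=wcam(s);d=W[:3,:3]@np.linalg.inv(K)@np.array([px[0],px[1],1.]);c=W[:3,3];return c+d*(z-c[2])/d[2]
E
python3 - <<'E'
from h import *
s=r.state();print(s["time"],s["tcp_pos"],s["wrist_force"])
im=r.capture("wrist");save(im,"w1.png")
print(r.camera_params("wrist")["mount"])
for n in ["master","fence","anvil_line","plate"]:
    for q in r.mark_of("wrist",n)[:2]: print(n,q["p"],q["position"],wz(s,q["position"],0.02))
for q in r.silhouettes("wrist","master")[:1]:
    c,_=cv2.findContours(q["mask"].astype(np.uint8),0,1);c=max(c,key=cv2.contourArea)
    M=np.array([wz(s,p[0],.065)[:2] for p in c],np.float32)*1000
    print(q["bbox"],cv2.minEnclosingCircle(M))
s=r.state();print(s["time"],s["tcp_pos"],s["wrist_force"])
E
```

```text
2.8167 [ 0.46389196 -0.09109637  0.2414642 ] [ 1.48715995  0.73109987 -1.0787425 ]
[[-3.74000744e-04 -9.62218355e-01 -2.72278711e-01  6.81311303e-02]
 [ 9.99999927e-01 -3.38175882e-04 -1.78499727e-04 -4.71707524e-04]
 [ 7.96776201e-05 -2.72278758e-01  9.62218412e-01 -1.42737396e-01]
 [ 0.00000000e+00  0.00000000e+00  0.00000000e+00  1.00000000e+00]]
master 0.78 [394.9, 110.9] [ 0.56250971 -0.13937417  0.02      ]
plate 0.55 [301.7, 69.3] [ 0.56153531 -0.02206989  0.02      ]
[358.2, 64.4, 448.3, 157.1] ((561.11474609375, -138.4783935546875), 47.37207794189453)
3.1167 [ 0.46313039 -0.08839036  0.24121336] [0.03359048 0.65507129 0.02013919]
```

View pics/w1.png

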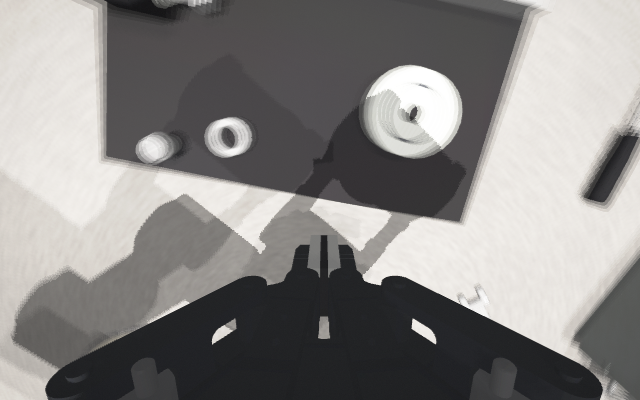

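move_arm --plan '[0, 0, -0.06, 1.2, -2.5, -1, 1, 0, 0, -0.12, 2.4, -5, -2, 1, 0, 0, -0.177, 2.8, -6.7, -5, 1, 0, 0, -0.177, 2.8, -6.7, -9, 1, 0, 0, -0.177, 2.8, -6.7, -13, 1, 0, 0, -0.177, 2.8, -6.7, -16, 1, 0, 0, -0.177, 2.8, -6.7, -19, 1, 0, 0, -0.177, 2.8, -6.7, -20.5, 1, 0, 0, -0.177, 2.8, -6.7, -20.8, 1, 0, 0, -0.177, 2.8, -6.7, -20.8, 1]'

```text
time: 3.95
tcp_pos: [0.4911, -0.1549, 0.0329]
orientation: [-0.0, 0.993, 0.117, -0.001]
wrist_force: [-0.0, -0.4, -0.2]
grip_width: 0.0002
```

Run:
```python
from h import *
for i in range(3):
    im=r.capture("side"); s=r.state();print(s["time"],s["tcp_pos"],s["orientation"],s["wrist_force"])
save(cv2.resize(im[170:310,240:460],None,fx=3,fy=3),"s1.png")
```

```text
4.0 [ 0.49177248 -0.15537562  0.0338453 ] [-3.06099781e-05  9.93143911e-01  1.16898122e-01 -3.92979428e-06] [-0.61247299 -0.43860553  0.27692681]
4.05 [ 0.4921909  -0.1557308   0.03439538] [3.18219414e-04 9.93164204e-01 1.16723746e-01 5.74414705e-04] [-0.20815679  0.22531303  0.71076022]
4.1 [ 0.49237274 -0.15595262  0.03463496] [5.08418970e-04 9.93177773e-01 1.16605691e-01 8.74817146e-04] [ 0.01749077 -0.25506352 -0.63011181]
```

View pics/s1.png

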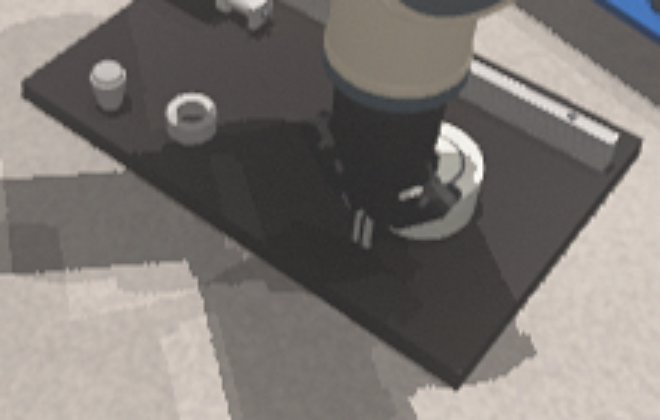

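move_arm --plan '[0, 0, 0, 0.58, 0.14, 0, 1, 0, 0, 0, 1.17, 0.28, 0, 1, 0, 0, 0, 1.75, 0.42, 0, 1, 0, 0, 0, 2.33, 0.55, 0, 1, 0, 0, 0, 2.92, 0.69, 0, 1, 0, 0, 0, 3.5, 0.83, 0, 1, 0, 0, 0, 4.09, 0.97, 0, 1, 0, 0, 0, 4.67, 1.11, 0, 1, 0, 0, 0, 5.25, 1.25, 0, 1, 0, 0, 0, 5.84, 1.39, 0, 1]'

```text
time: 4.93
tcp_pos: [0.5501, -0.1419, 0.0334]
orientation: [-0.0, 0.993, 0.116, -0.001]
wrist_force: [-6.3, -2.1, 3.4]
grip_width: -0.0
```

```bash
cat > look.py <<'E'
from h import *
import sys
O=np.array([.5652,-.0175]);a=np.radians(13.36);ex=np.array([np.cos(a),np.sin(a)]);ey=np.array([-ex[1],ex[0]])
if __name__=="__main__":
    n=sys.argv[1]
    im=r.capture("top"); save(cv2.resize(im[120:260,240:430],None,fx=4,fy=4,interpolation=cv2.INTER_CUBIC),n+".png")
    for q in r.silhouettes("top","master")[:1]:
        c,_=cv2.findContours(q["mask"].astype(np.uint8),0,1);c=max(c,key=cv2.contourArea)
        M=np.array([onz("top",p[0],.065)[:2] for p in c],np.float32)
        (m,rad)=cv2.minEnclosingCircle(M); d=np.array(m)-O; print("master plate",d@ex,d@ey,"rad",rad,"p",q["p"],q["bbox"])
    s=r.state(); d=s["tcp_pos"][:2]-O; f=s["wrist_force"]
    print(s["time"],"tcp",s["tcp_pos"],"plate",d@ex,d@ey,"F plate",f[:2]@ex,f[:2]@ey,f[2])
E
python3 look.py t1
```

```text
5.0333 tcp [ 0.55118471 -0.14200067  0.03343354] plate -0.042404209827098575 -0.11789286629162246 F plate 0.6620737822012304 -0.19966500562895154 0.6326278622929359
```

View pics/t1.png

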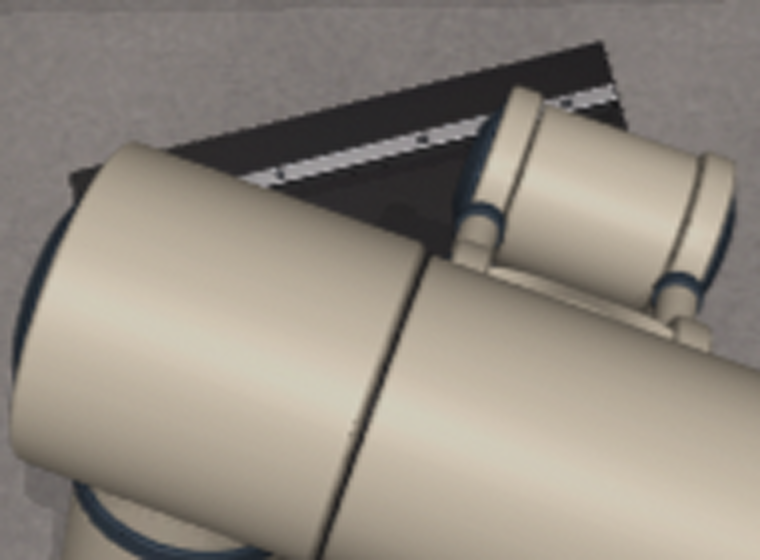

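```bash
cat > wl.py <<'E'
from look import *
n=sys.argv[1]
s=r.state(); im=r.capture("wrist"); save(im,n+".png")
for q in r.silhouettes("wrist","master")[:1]:
    c,_=cv2.findContours(q["mask"].astype(np.uint8),0,1);c=max(c,key=cv2.contourArea)
    M=np.array([wz(s,p[0],.065)[:2] for p in c],np.float32)
    (m,rad)=cv2.minEnclosingCircle(M); d=np.array(m)-O; print("master plate",d@ex,d@ey,"rad",rad,q["bbox"])
d=s["tcp_pos"][:2]-O; f=s["wrist_force"]
print(s["time"],"tcp",s["tcp_pos"],"plate",d@ex,d@ey,"F plate",f[:2]@ex,f[:2]@ey,f[2])
E
python3 wl.py w2
```

```text
master plate 0.012858437614682609 -0.11949367229869802 rad 0.0447576530277729 [211.1, 14.0, 448.7, 259.2]
5.0333 tcp [ 0.55118471 -0.14200067  0.03343354] plate -0.042404209827098575 -0.11789286629162246 F plate 0.6620737822012304 -0.19966500562895154 0.6326278622929359
```

View pics/w2.png

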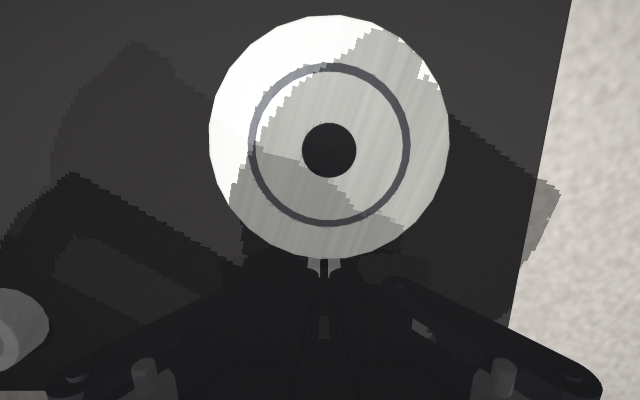

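move_arm --plan '[0, 0, 0, 0.29, 0.07, 0, 1, 0, 0, 0, 0.58, 0.14, 0, 1, 0, 0, 0, 0.88, 0.21, 0, 1, 0, 0, 0, 1.17, 0.28, 0, 1, 0, 0, 0, 1.46, 0.35, 0, 1, 0, 0, 0, 1.75, 0.42, 0, 1, 0, 0, 0, 2.04, 0.49, 0, 1, 0, 0, 0, 2.24, 0.53, 0, 1, 0, 0, 0, 2.33, 0.55, 0, 1, 0, 0, 0, 2.43, 0.58, 0, 1]'

```text
time: 5.97
tcp_pos: [0.5744, -0.1364, 0.0333]
orientation: [0.0, 0.993, 0.116, -0.0]
wrist_force: [-4.8, -1.4, 1.8]
grip_width: 0.0001
```

```bash
python3 wl.py w3
```

```text
master plate 0.03651943062949302 -0.1194692488401275 rad 0.04458586499094963 [209.6, 15.6, 449.1, 262.9]
5.9667 tcp [ 0.57436683 -0.13638728  0.03326298] plate -0.018552384515114644 -0.11778805350296694 F plate -5.006851003488658 -0.2783354802971612 1.7855067815048558
```

View pics/w3.png

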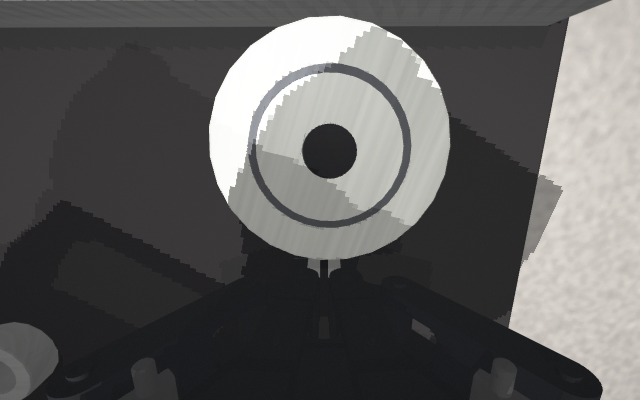

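Run:
```python
from look import *
s=r.state()
im=r.capture("wrist"); print(im[10:60:2,150].mean(1).tolist(), im[0:40:1,150].mean(1).astype(int).tolist())
for px in [(50,27),(150,27),(500,25)]:
  for z in (.02,.055):
    d=wz(s,px,z)[:2]-O; print(px,z,d@ex,d@ey)
print(s["time"],s["wrist_force"],s["tcp_pos"])
```

```text
[83.0, 84.33333333333333, 83.0, 83.66666666666667, 84.66666666666667, 87.33333333333333, 85.66666666666667, 85.0, 85.33333333333333, 55.0, 55.333333333333336, 55.333333333333336, 54.666666666666664, 55.333333333333336, 55.666666666666664, 55.333333333333336, 56.666666666666664, 56.333333333333336, 55.333333333333336, 56.333333333333336, 54.0, 53.0, 53.666666666666664, 53.0, 53.666666666666664] [153, 91, 78, 84, 85, 85, 83, 84, 84, 82, 83, 83, 84, 83, 83, 84, 83, 82, 84, 83, 87, 86, 85, 85, 85, 84, 85, 77, 55, 54, 55, 55, 55, 55, 54, 55, 55, 55, 55, 56]
(50, 27) 0.02 0.08887896162586537 0.010393121553504367
(50, 27) 0.055 0.0800665219568657 -0.018288487737998245
(150, 27) 0.02 0.08884435280477662 -0.03634970350396874
(150, 27) 0.055 0.08003967764048514 -0.05454453879342544
(500, 25) 0.02 0.08955761302503344 -0.1998069804108486
(500, 25) 0.055 0.08059291760682526 -0.18133010148952228
6.0667 [-2.25493937  0.79021402  0.89599711] [ 0.57447414 -0.13632937  0.03325516]
```

move_arm --plan '[0, 0, 0, 0.1, 0.02, 0, 1, 0, 0, 0, 0.19, 0.05, 0, 1, 0, 0, 0, 0.29, 0.07, 0, 1, 0, 0, 0, 0.39, 0.09, 0, 1, 0, 0, 0, 0.46, 0.11, 0, 1, 0, 0, 0, 0.54, 0.13, 0, 1]'

```text
time: 6.62
tcp_pos: [0.5797, -0.1351, 0.0333]
orientation: [-0.0, 0.993, 0.116, -0.0]
wrist_force: [-3.3, -0.9, 1.0]
grip_width: -0.0002
```

move_arm --plan '[0, 0, 0, 0.05, 0.01, 0, 1, 0, 0, 0, 0.1, 0.02, 0, 1]'

```text
time: 6.78
tcp_pos: [0.5807, -0.1349, 0.0333]
orientation: [-0.0, 0.993, 0.116, -0.0]
wrist_force: [-4.5, -0.9, 1.1]
grip_width: 0.0001
```

move_arm --plan '[0, 0, 0, 0.04, 0.01, 0, 1]'

```text
time: 6.87
tcp_pos: [0.5811, -0.1348, 0.0333]
orientation: [-0.0, 0.993, 0.116, -0.0]
wrist_force: [-2.6, -1.8, 0.1]
grip_width: 0.0001
```

move_arm --plan '[0, 0, 0, 0.04, 0.01, 0, 1]'

```text
time: 6.95
tcp_pos: [0.5814, -0.1347, 0.0332]
orientation: [-0.0, 0.993, 0.116, -0.0]
wrist_force: [-6.1, -2.3, 2.0]
grip_width: 0.0001
```

```bash
python3 wl.py w4
```

```text
master plate 0.043655592522066626 -0.11930728968810662 rad 0.0446145124733448 [207.0, 15.0, 446.4, 261.5]
6.95 tcp [ 0.58143845 -0.13467299  0.03322752] plate -0.011276014006266911 -0.11775419159540904 F plate -6.467355181192537 -0.8256041172603984 1.957729810504267
```

move_arm --plan '[0, 0, 0, 0.04, 0.01, 0, 1]'

```text
time: 7.13
tcp_pos: [0.5815, -0.1347, 0.0332]
orientation: [-0.0, 0.993, 0.116, -0.0]
wrist_force: [-8.8, -4.0, 4.5]
grip_width: -0.0002
```

move_arm --plan '[0, 0, 0, 0.04, 0.01, 0, 1]'

```text
time: 7.22
tcp_pos: [0.5815, -0.1346, 0.0333]
orientation: [-0.0, 0.993, 0.116, -0.001]
wrist_force: [-11.5, -5.4, 6.8]
grip_width: 0.0001
```

move_arm --plan '[0, 0, 0, -1.1, -0.27, 0, 1, 0, 0, 0.05, -2.2, -0.54, 0, 1, 0, 0, 0.15, -3.4, -0.8, 0, 1, 0, 0, 0.27, -3.0, -2.5, 0, 1, 0, 0, 0.39, -2.4, -5, 0, 1, 0, 0, 0.51, -1.8, -7.6, 0, 1, 0, 0, 0.63, -1.8, -7.6, 0, 1, 0, 0, 0.75, -1.8, -7.6, 0, 1, 0, 0, 0.87, -1.8, -7.6, 0, 1, 0, 0, 0.99, -1.8, -7.6, 0, 1]'

```text
time: 8.05
tcp_pos: [0.5651, -0.2109, 0.0334]
orientation: [0.001, 0.817, 0.576, 0.001]
wrist_force: [-0.4, -0.1, 0.7]
grip_width: 0.0001
```

```bash
python3 wl.py w5
```

```text
master plate 0.04115953912303632 -0.12272013235654619 rad 0.04442925378680229 [301.7, 0.0, 575.4, 136.2]
8.05 tcp [ 0.56506062 -0.21088357  0.03344666] plate -0.04482050359392556 -0.18811790704333184 F plate -0.38462203914336696 -0.01181853862062514 0.6609793801910684
```

View pics/w5.png

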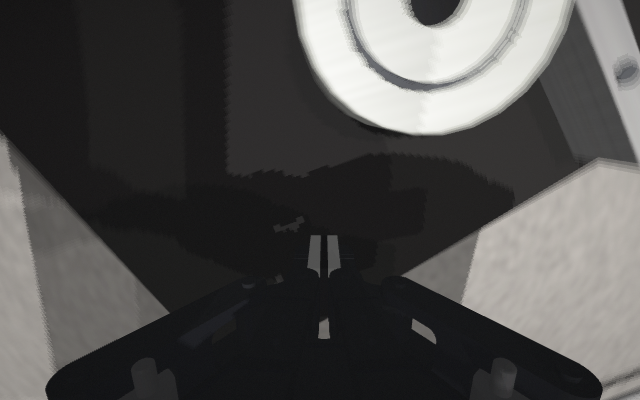

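move_arm --plan '[0, 0, 0.1, 1.6, 0.5, 0, 1, 0, 0, 0.2, 3.2, 1.0, 0, 1, 0, 0, 0.232, 5.0, 1.5, 0, 1, 0, 0, 0.232, 6.2, 1.9, 0, 1, 0, 0, 0.232, 6.5, 2.0, 0, 1, 0, 0, 0.232, 6.5, 2.0, 0, 1]'

```text
time: 8.65
tcp_pos: [0.63, -0.1902, 0.0332]
orientation: [0.0, 0.748, 0.664, 0.0]
wrist_force: [0.0, -0.5, 0.4]
grip_width: -0.0002
```

```bash
python3 wl.py w6
```

```text
master plate 0.043799080126358976 -0.11946278982437049 rad 0.044754840433597565 [195.2, 0.0, 441.4, 235.6]
8.65 tcp [ 0.63000788 -0.19017289  0.0332405 ] plate 0.02315471008208285 -0.18297498854547184 F plate -0.07165102920640595 -0.4835076462116881 0.43035798475310866
```

View pics/w6.png

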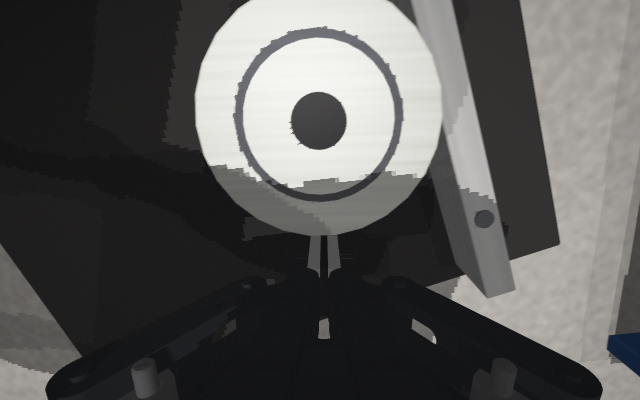

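move_arm --plan '[0, 0, 0, -0.09, 0.39, 0, 1, 0, 0, 0, -0.18, 0.78, 0, 1, 0, 0, 0, -0.25, 1.07, 0, 1, 0, 0, 0, -0.32, 1.36, 0, 1, 0, 0, 0, -0.39, 1.65, 0, 1, 0, 0, 0, -0.46, 1.95, 0, 1, 0, 0, 0, -0.53, 2.24, 0, 1, 0, 0, 0, -0.6, 2.53, 0, 1, 0, 0, 0, -0.67, 2.82, 0, 1, 0, 0, 0, -0.74, 3.11, 0, 1]'

```text
time: 9.58
tcp_pos: [0.6212, -0.1599, 0.0333]
orientation: [0.0, 0.747, 0.665, -0.001]
wrist_force: [-4.8, -7.6, 0.1]
grip_width: 0.0001
```

```bash
python3 wl.py w7
```

```text
master plate 0.04355848536667644 -0.09999470467727486 rad 0.04487070068717003 [214.6, 15.5, 454.1, 263.0]
9.5833 tcp [ 0.62117045 -0.1598666   0.0333235 ] plate 0.021559281390431957 -0.15144681724839637 F plate -6.382524480884492 -6.279873826093387 0.1461406601041506
```

move_arm --plan '[0, 0, 0, -0.1, 0.4, 0, 1, 0, 0, 0, -0.2, 0.85, 0, 1, 0, 0, 0, -0.3, 1.3, 0, 1, 0, 0, 0, -0.4, 1.75, 0, 1, 0, 0, 0, -0.51, 2.2, 0, 1, 0, 0, 0, -0.62, 2.65, 0, 1, 0, 0, 0, -0.73, 3.1, 0, 1, 0, 0, 0, -0.83, 3.55, 0, 1, 0, 0, 0, -0.94, 4.0, 0, 1, 0, 0, 0, -1.05, 4.45, 0, 1]'

```text
time: 10.52
tcp_pos: [0.6105, -0.1153, 0.0333]
orientation: [-0.0, 0.747, 0.665, -0.001]
wrist_force: [-4.9, -8.5, 0.3]
grip_width: -0.0003
```

```bash
python3 wl.py w8
```

```text
master plate 0.043518509377561417 -0.054012830555921744 rad 0.0447898805141449 [214.3, 15.0, 452.9, 258.9]
10.5167 tcp [ 0.61047501 -0.11532605  0.03328475] plate 0.02144520776072049 -0.10564026101877465 F plate -6.730401778758126 -7.090347102680829 0.3284987755679716
```

View pics/w8.png

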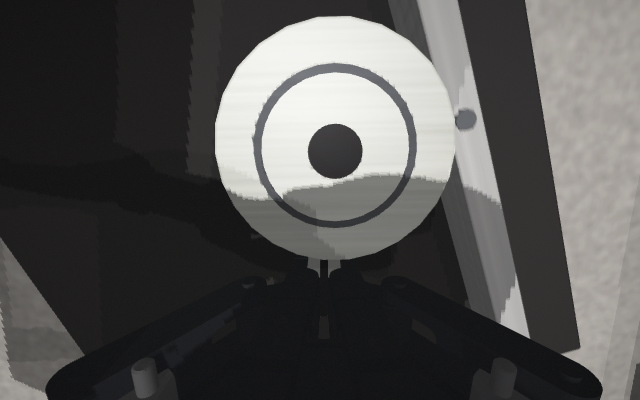

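move_arm --plan '[0, 0, 0, -0.13, 0.43, 0, 1, 0, 0, 0, -0.26, 0.86, 0, 1, 0, 0, 0, -0.37, 1.3, 0, 1, 0, 0, 0, -0.48, 1.75, 0, 1, 0, 0, 0, -0.59, 2.2, 0, 1, 0, 0, 0, -0.7, 2.65, 0, 1, 0, 0, 0, -0.81, 3.1, 0, 1, 0, 0, 0, -0.92, 3.55, 0, 1, 0, 0, 0, -1.03, 4.0, 0, 1, 0, 0, 0, -1.14, 4.4, 0, 1]'

```text
time: 11.45
tcp_pos: [0.5993, -0.0711, 0.0333]
orientation: [-0.0, 0.747, 0.665, -0.001]
wrist_force: [-4.6, -7.7, 1.5]
grip_width: -0.0001
```

```bash
python3 wl.py w9
```

```text
master plate 0.043299471148115075 -0.00873126147425966 rad 0.04460988566279411 [214.7, 14.0, 458.5, 261.1]
11.45 tcp [ 0.59930629 -0.0711233   0.03326988] plate 0.020792617579129903 -0.06005300833242474 F plate -6.220515647646335 -6.447153224999558 1.456243450020338
```

View pics/w9.png

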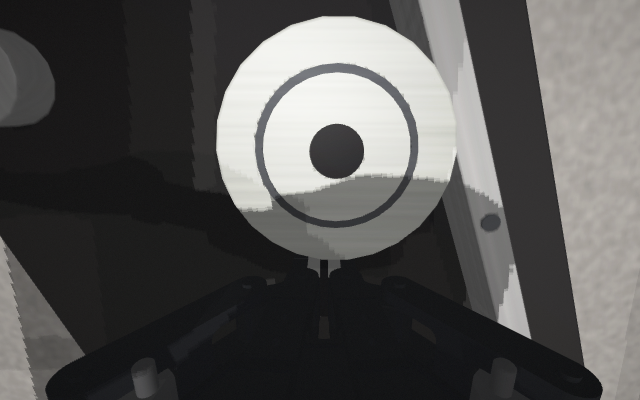

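move_arm --plan '[0, 0, 0, -0.05, -0.4, 0, 1, 0, 0, 0, -0.1, -0.9, 0, 1, 0, 0, 0.1, 0.4, -0.9, 0, 1, 0, 0, 0.21, 1.0, -0.7, 0, 1, 0, 0, 0.21, 1.6, -0.45, 0, 1, 0, 0, 0.21, 1.6, -0.35, 0, 1]'

```text
time: 12.05
tcp_pos: [0.6172, -0.0746, 0.0334]
orientation: [0.001, 0.674, 0.738, 0.0]
wrist_force: [-0.3, 0.1, 0.2]
grip_width: 0.0
```

```bash
python3 wl.py w10
python3 - <<'E'
from look import *
im=r.capture("side"); save(cv2.resize(im[130:290,240:460],None,fx=3,fy=3),"s2.png")
E
```

```text
master plate 0.04318084918683631 -0.007902535853401444 rad 0.04476677626371384 [196.5, 1.2, 439.3, 252.3]
12.05 tcp [ 0.61722846 -0.07458302  0.03340749] plate 0.03743033909028609 -0.06756035338524805 F plate -0.2556910479452688 0.21393565617079816 0.22672785826030042
```

View pics/w10.png

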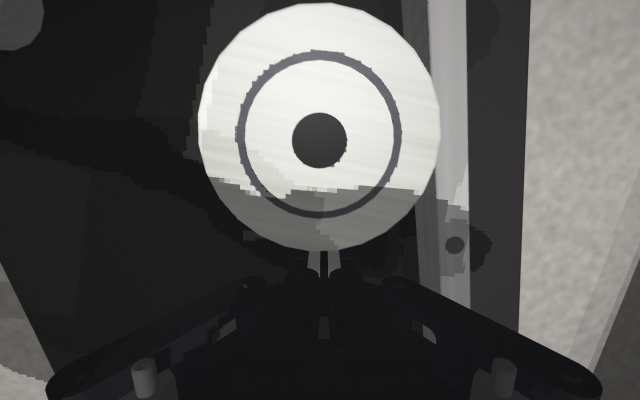

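View pics/s2.png

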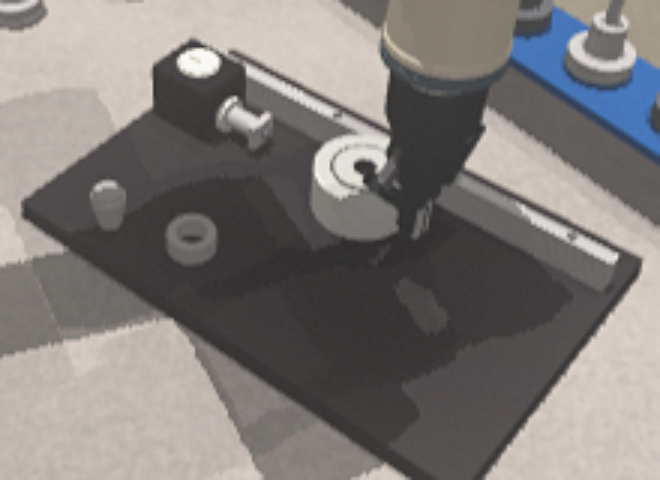

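Run:
```python
from look import *
for cam,px,z in [("side",(240+258/3,130+132/3),.042),("side",(240+268/3,130+118/3),.055),("top",(240+244/4,120+255/4),.055),("top",(240+240/4,120+236/4),.055)]:
    d=onz(cam,px,z)[:2]-O; print(cam,d@ex,d@ey)
```

```text
side 0.042641888748209476 0.10845200368540457
side 0.05217003785197003 0.10470527699173628
top 0.037483871254115154 0.10157657516180563
top 0.05336990776409594 0.10107787230496625
```

move_arm --plan '[0, 0, 0, -0.08, 0.35, 0, 1, 0, 0, 0, -0.15, 0.65, 0, 1, 0, 0, 0, -0.24, 1.0, 0, 1, 0, 0, 0, -0.34, 1.45, 0, 1, 0, 0, 0, -0.45, 1.9, 0, 1, 0, 0, 0, -0.56, 2.35, 0, 1, 0, 0, 0, -0.66, 2.8, 0, 1, 0, 0, 0, -0.77, 3.25, 0, 1, 0, 0, 0, -0.88, 3.7, 0, 1, 0, 0, 0, -0.97, 4.1, 0, 1]'

```text
time: 13.03
tcp_pos: [0.6061, -0.0328, 0.0332]
orientation: [-0.0, 0.673, 0.74, -0.0]
wrist_force: [-0.7, -4.7, -1.5]
grip_width: 0.0
```

```bash
python3 wl.py w11
```

```text
master plate 0.04309820466394225 0.031348212686428574 rad 0.044691044837236404 [203.7, 16.6, 444.1, 261.9]
13.0333 tcp [ 0.6060849  -0.03282608  0.03324998] plate 0.036237074281521266 -0.024358537243500285 F plate -1.7911852050123023 -4.407026467213499 -1.5373436267869556
```

View pics/w11.png

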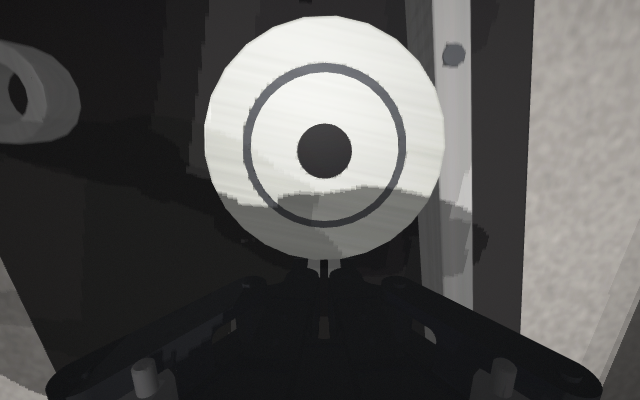

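move_arm --plan '[0, 0, 0, -0.05, 0.2, 0, 1, 0, 0, 0, -0.1, 0.4, 0, 1, 0, 0, 0, -0.14, 0.6, 0, 1, 0, 0, 0, -0.19, 0.8, 0, 1, 0, 0, 0, -0.23, 1.0, 0, 1, 0, 0, 0, -0.28, 1.2, 0, 1]'

```text
time: 13.63
tcp_pos: [0.6035, -0.0214, 0.0333]
orientation: [0.0, 0.673, 0.74, -0.0]
wrist_force: [-1.0, -4.5, 0.4]
grip_width: 0.0005
```

move_arm --plan '[0, 0, 0, -0.02, 0.1, 0, 1, 0, 0, 0, -0.05, 0.2, 0, 1, 0, 0, 0, -0.07, 0.3, 0, 1]'

```text
time: 13.88
tcp_pos: [0.6028, -0.0184, 0.0333]
orientation: [0.0, 0.673, 0.74, -0.0]
wrist_force: [-0.2, -4.3, 1.6]
grip_width: 0.0
```

move_arm --plan '[0, 0, 0, -0.02, 0.1, 0, 1, 0, 0, 0, -0.05, 0.2, 0, 1]'

```text
time: 14.05
tcp_pos: [0.6024, -0.0164, 0.0334]
orientation: [0.0, 0.673, 0.74, 0.0]
wrist_force: [-0.4, -5.0, 1.4]
grip_width: 0.0001
```

```bash
python3 wl.py w12
```

```text
master plate 0.04298485126043637 0.04823316205430309 rad 0.04483264684677124 [203.4, 16.7, 442.2, 259.9]
14.05 tcp [ 0.60237636 -0.0164303   0.03335025] plate 0.03641744300046689 -0.007549537447303755 F plate -1.5391329578946706 -4.765733559271359 1.4433588391366452
```

Near the pin now; small steps with force checks.

move_arm --plan '[0, 0, 0, -0.02, 0.08, 0, 1, 0, 0, 0, -0.04, 0.16, 0, 1]'

```text
time: 14.32
tcp_pos: [0.602, -0.0149, 0.0333]
orientation: [0.0, 0.673, 0.74, 0.0]
wrist_force: [0.5, -6.0, 1.5]
grip_width: 0.0002
```

move_arm --plan '[0, 0, 0, -0.02, 0.08, 0, 1, 0, 0, 0, -0.04, 0.16, 0, 1]'

```text
time: 14.48
tcp_pos: [0.6016, -0.0133, 0.0334]
orientation: [0.0, 0.673, 0.74, 0.0]
wrist_force: [0.3, -5.8, 1.7]
grip_width: -0.0
```

move_arm --plan '[0, 0, 0, -0.02, 0.08, 0, 1, 0, 0, 0, -0.04, 0.16, 0, 1]'

```text
time: 14.65
tcp_pos: [0.6012, -0.0117, 0.0333]
orientation: [0.0, 0.673, 0.74, -0.0]
wrist_force: [-0.2, -6.3, 1.3]
grip_width: 0.0002
```

move_arm --plan '[0, 0, 0, -0.02, 0.08, 0, 1, 0, 0, 0, -0.04, 0.16, 0, 1]'

```text
time: 14.82
tcp_pos: [0.6008, -0.0102, 0.0333]
orientation: [0.0, 0.673, 0.74, -0.0]
wrist_force: [0.8, -5.7, 1.3]
grip_width: -0.0001
```

move_arm --plan '[0, 0, 0, -0.01, 0.07, 0, 1, 0, 0, 0, -0.02, 0.14, 0, 1]'

```text
time: 14.98
tcp_pos: [0.6005, -0.0088, 0.0334]
orientation: [0.0, 0.673, 0.74, -0.0]
wrist_force: [-1.1, -7.0, 1.8]
grip_width: 0.0002
```

move_arm --plan '[0, 0, 0, -0.01, 0.07, 0, 1, 0, 0, 0, -0.02, 0.14, 0, 1]'

```text
time: 15.15
tcp_pos: [0.6003, -0.0075, 0.0333]
orientation: [0.0, 0.673, 0.74, -0.0]
wrist_force: [-1.7, -9.0, 3.3]
grip_width: 0.0002
```

move_arm --plan '[0, 0, 0, -0.01, 0.06, 0, 1, 0, 0, 0, -0.02, 0.12, 0, 1]'

```text
time: 15.32
tcp_pos: [0.6, -0.0063, 0.0334]
orientation: [0.0, 0.673, 0.74, -0.0]
wrist_force: [-0.7, -9.2, 2.9]
grip_width: 0.0003
```

move_arm --plan '[0, 0, 0, -0.01, 0.05, 0, 1, 0, 0, 0, -0.01, 0.05, 0, 1]'

```text
time: 15.48
tcp_pos: [0.5999, -0.0059, 0.0334]
orientation: [0.0, 0.673, 0.74, -0.0]
wrist_force: [-1.8, -9.3, 3.0]
grip_width: 0.0002
```

move_arm --plan '[0, 0, 0, -0.01, 0.05, 0, 1, 0, 0, 0, -0.01, 0.05, 0, 1]'

```text
time: 15.65
tcp_pos: [0.5998, -0.0056, 0.0333]
orientation: [0.0, 0.673, 0.74, -0.0]
wrist_force: [-1.5, -10.5, 2.3]
grip_width: 0.0003
```

```bash
python3 wl.py w13
```

```text
master plate 0.04309996412369023 0.05931400932844005 rad 0.044838063418865204 [203.1, 13.8, 444.8, 261.2]
15.65 tcp [ 0.599828   -0.00564235  0.03334482] plate 0.03643080835841351 0.003535299009066675 F plate -3.8629493819755094 -9.902843059478343 2.3418191919390012
```

move_arm --plan '[0, 0, 0, -0.01, 0.05, 0, 1, 0, 0, 0, -0.01, 0.05, 0, 1]'

```text
time: 15.92
tcp_pos: [0.5998, -0.0054, 0.0334]
orientation: [0.0, 0.673, 0.74, -0.0]
wrist_force: [-1.9, -13.2, 2.8]
grip_width: 0.0002
```

move_arm --plan '[0, 0, 0, -0.01, 0.05, 0, 1, 0, 0, 0, -0.01, 0.05, 0, 1]'

```text
time: 16.08
tcp_pos: [0.5997, -0.0051, 0.0334]
orientation: [0.0, 0.673, 0.74, -0.0]
wrist_force: [-1.1, -15.2, 2.6]
grip_width: 0.0
```

move_arm --plan '[0, 0, 0, -0.01, 0.04, 0, 1, 0, 0, 0, -0.01, 0.04, 0, 1]'

```text
time: 16.25
tcp_pos: [0.5997, -0.0048, 0.0334]
orientation: [0.001, 0.673, 0.74, -0.001]
wrist_force: [-1.4, -15.8, 1.9]
grip_width: 0.0003
```

move_arm --plan '[0, 0, 0, 0, 0.02, 0, 1, 0, 0, 0, 0, 0.02, 0, 1, 0, 0, 0, 0, 0.02, 0, 1, 0, 0, 0, 0, 0.02, 0, 1, 0, 0, 0, 0, 0.02, 0, 1, 0, 0, 0, 0, 0.02, 0, 1, 0, 0, 0, 0, 0.02, 0, 1, 0, 0, 0, 0, 0.02, 0, 1]'

```text
time: 16.92
tcp_pos: [0.5997, -0.0047, 0.0334]
orientation: [0.001, 0.673, 0.74, -0.001]
wrist_force: [-0.8, -17.9, 2.4]
grip_width: 0.0003
```

```bash
python3 wl.py w14
```

```text
master plate 0.04327592490985477 0.06022670546280529 rad 0.0445740707218647 [203.3, 15.2, 442.7, 261.0]
16.9167 tcp [ 0.59966228 -0.00473089  0.03338036] plate 0.036480183263103864 0.0044603899093518485 F plate -4.936554086869117 -17.227162498138753 2.3988558329477705
```

View pics/w14.png

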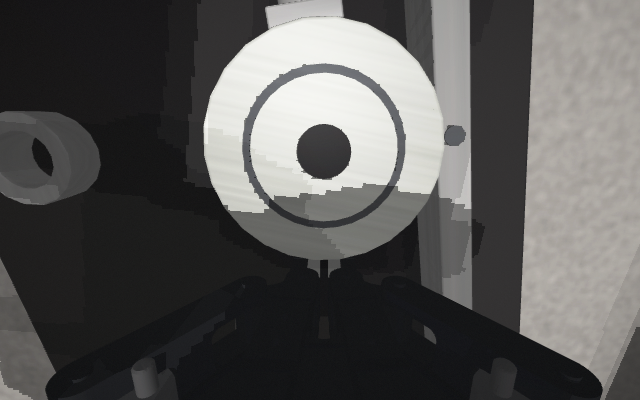

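move_arm --plan '[0, 0, 0, 0, -0.05, 0, 1, 0, 0, 0, 0.01, -0.1, 0, 1, 0, 0, 0, 0.01, -0.15, 0, 1, 0, 0, 0, 0.02, -0.2, 0, 1, 0, 0, 0, 0.02, -0.25, 0, 1, 0, 0, 0, 0.03, -0.3, 0, 1, 0, 0, 0, 0.03, -0.35, 0, 1, 0, 0, 0, 0.04, -0.4, 0, 1, 0, 0, 0, 0.04, -0.45, 0, 1, 0, 0, 0, 0.05, -0.5, 0, 1]'

```text
time: 17.85
tcp_pos: [0.6, -0.0084, 0.0333]
orientation: [-0.0, 0.673, 0.74, -0.0]
wrist_force: [0.5, -0.3, 0.5]
grip_width: -0.0006
```

```bash
python3 wl.py w15
```

```text
master plate 0.04317919973956562 0.05893078995245738 rad 0.044689491391181946 [204.2, 7.5, 443.3, 257.4]
17.85 tcp [ 0.60003691 -0.00835489  0.03325105] plate 0.036007284752561916 0.0008478996488767008 F plate 0.45589343653179054 -0.4465368738274275 0.49576310780784644
```

move_arm --plan '[0, 0, 0, 0.1, -0.5, 0, 1, 0, 0, 0, 0.1, -1.2, 0, 1, 0, 0, 0, 0.1, -2.5, 0, 1, 0, 0, 0, 0.1, -4, 0.5, 1, 0, 0, 0, 0.1, -6, 2, 1, 0, 0, 0, -1, -8, 5, 1, 0, 0, 0, -3, -10, 8, 1, 0, 0, 0, -6, -12, 11, 1, 0, 0, 0, -9, -14, 14, 1, 0, 0, 0, -12, -16, 17, 1]'

```text
time: 18.78
tcp_pos: [0.4884, -0.1636, 0.1947]
orientation: [0.0, 0.673, 0.739, -0.0]
wrist_force: [-0.0, -0.8, -0.3]
grip_width: -0.0002
```

move_arm --plan '[0, 0, 0, -3, -4, 0, 1, 0, 0, 0, -6, -8, 0, 1, 0, 0, 0, -8, -12, 0, 1, 0, 0, 0, -9, -15, 0, 1, 0, 0, 0, -9, -15, 0, 1]'

```text
time: 19.2
tcp_pos: [0.3973, -0.3175, 0.194]
orientation: [0.001, 0.675, 0.738, -0.001]
wrist_force: [-0.7, -0.1, -1.5]
grip_width: -0.0
```

```bash
python3 look.py t9
python3 - <<'E'
from look import *
im=r.capture("side"); save(cv2.resize(im[130:290,240:460],None,fx=3,fy=3),"s9.png")
E
```

```text
master plate 0.040523290133283915 0.0616013945130033 rad 0.045814789831638336 p 0.81 [297.7, 168.3, 329.3, 193.6]
19.3 tcp [ 0.39859158 -0.31472269  0.19363326] plate -0.23077843182886135 -0.25068109177513015 F plate 0.04514007349094082 0.6100181036641973 -0.6307581201370537
```

View pics/t9.png

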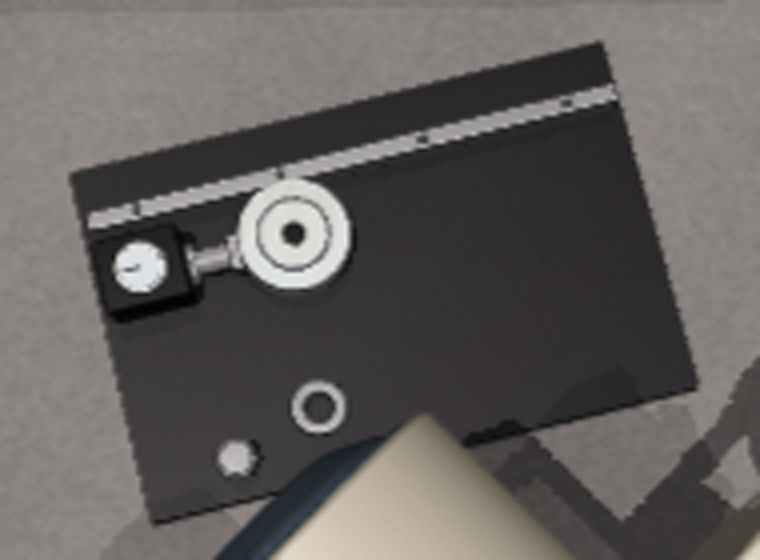

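View pics/s9.png

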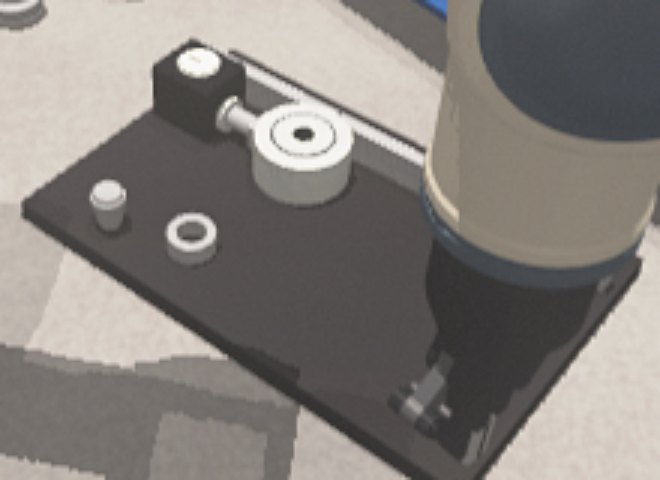

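move_arm --plan '[0, 0, 0, 0, 0, 0, 1, 0, 0, 0, 0, 0, 0, 1, 0, 0, 0, 0, 0, 0, 1, 0, 0, 0, 0, 0, 0, 1]'

```text
time: 19.68
tcp_pos: [0.4005, -0.311, 0.1933]
orientation: [-0.0, 0.673, 0.74, 0.0]
wrist_force: [0.1, 0.2, 0.4]
grip_width: 0.0001
```

```bash
python3 look.py t10; python3 -c "
from workcell import r
print(r.finish_job())"
```

```text
master plate 0.04061826200343877 0.05881144810239598 rad 0.04839583858847618 p 0.98 [297.5, 168.6, 328.9, 194.6]
19.7833 tcp [ 0.40042303 -0.31117443  0.193262  ] plate -0.22817665332056597 -0.24765204476206157 F plate 0.1868057228578338 -0.0818868074030336 0.7631033243049381
the job is handed in; nothing more can be done
None
```

I pushed the master sideways to the fence, slid it along the fence to the anvil, pressed it there, backed off slowly and handed the job in at about 20 s. I got no verdict, so whether it passed is not confirmed.

- **Fence contact:** the tool stalled against the fence at about 12 N sideways. During the slide the sideways load stayed at or under about 7 N. Partway along I reset the pusher angle to keep the fence load lower for the final press.
- **Press on the anvil:** I held the press for about 0.7 s at a wrist force of 15–17 N along the fence. About 4–5 N of that was sliding friction, so I estimate 10–12 N on the anvil. The head force itself was not measured directly.
- **After letting go:** the master sprang back about 1.3 mm, less than the pin's 6 mm reach. The top and side pictures show it standing flat against the fence and the spindle end, with ring and collet where they were. I did not recheck holders, wrench, driver and jar after the job.
- **Checks that disagreed:** the wrist camera put the master's centre at x ≈ 0.043 m, just as it did when it was felt touching the fence. The top camera's coarser estimate was 0.0405 m, slightly under the 0.041 m limit. I trusted the wrist camera and the felt contact.

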